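# Pin the topping tray to its counter dock

## Robot

A 7-joint arm with a two-finger parallel gripper is mounted at the origin on a cart in front of the work surface, level with it; the furniture and walls round the work are solid. World frame = base frame: x ahead of the robot, y to its left, z up, the work surface at z = 0. Lengths are in m, angles in rad, forces in N, time in s.
With the tool pointing down it reaches from about 0.425 to 0.875 m from the base axis. Payload 8.4 kg.
Tool frame: the origin (TCP) lies midway between the tips of the shut fingers; the grasp point (between the pads) lies 19 mm behind it; y points along the fingers, x is the direction in which the jaws open and shut, and the axes are right-handed (so a half turn about y gives the same grasp; the last joint's range is limited). The gripper opens to 85 mm and grips with 20 to 120 N. Pads are 22 mm wide; open, the fingers measure 114 mm over their backs; the gripper's body (76 mm by 85 mm) begins 54 mm behind the grasp point. The pads swing forward as they close: fully open they stand 13 mm farther back than shut.
Start: joints at [1.109, 0.333, 0.04, 1.465, -0.013, 1.343, -0.059], TCP at [0.231, -0.608, 0.231] pointing down, gripper open.
Joint ranges: [-2.58, 2.58], [-0.38, 2.09], [-1.3, 1.39], [0.25, 2.4], [-1.5, 4.64], [0.08, 2.09], [-2.65, 2.65]. Speed limits (rad/s): [2.22, 2.22, 2.79, 2.79, 3.14, 3.14, 3.14].

## Interface

Orientations are given as a unit quaternion [w, x, y, z].
In Python, from workcell import telemetry, vision, job_done gives the robot as it stands. The module is installed in compiled form; this text tells all that it offers.
- The arm moves only by the shell command python3 -m crank 'ROWS'. ROWS is JSON, a list of rows, each a list of 3 entries, a list of its own where there are three numbers: the shift along the tool's x, y, z as a fraction of full scale, then the turn, a rotation vector about the tool's x, y, z as a fraction of full scale, then the finger opening in mm, from 0 to 85.4. In form: [[[tx, ty, tz], [wx, wy, wz], hand], ...]. A call has 1 to 20 rows; each row shifts and turns the commanded pose from where the row before left it, along the tool's axes as they then stand; what a row does not reach is not made up. Full scale, the value 1, is 0.04 m for a shift and 6 degrees for a turn. A row lasts 1/10 s, in which the tool goes at most 50 mm and 8.59 degrees, less where a joint would pass 70% of its speed; a pose out of reach is approached as far as the arm can. A call with a number of a shift or a turn outside -1 to 1 is refused whole. A call with a gripper value outside its range is refused whole. The fingers move at their own pace and stop on an object; the grip force is fixed at half the most. Time passes only in rows, so rows that do not move let the fingers close. It gives the time, the measured TCP pose, the force and the opening at its end, in the units of the state.
- telemetry.state(): the state, without advancing time (a new reading comes with each control period).
- vision.capture(name): name is "scene" or "side" or "wrist"; returns the picture (384x512x3 uint8, red, green, blue); there is no depth.
- vision.get_calibration(name): a dict with "fx", "fy", "cx", "cy" (pixels), "world_from_camera" (4x4, takes a point from camera to world coordinates). Camera axes: x right, y up, looking along -z (the intrinsics and any distortion apply to the point x, -y, -z); pixel columns grow to the right and rows downward; lengths in m; the calibration is good to about 2 mm. The wrist camera is an equidistant fisheye: a pixel r from the principal point sees the ray r / f radians off the axis. A picture is of the moment at which its call begins: read the wrist's pose just before it. get_calibration takes no time and is no camera call; for the wrist camera it gives the pose at the moment of the call.
- job_done(): hands the job in, once; it reports no verdict.
The state is a dict: "clock": time; "q": joint angles; "qd": joint speeds; "joint_efforts": joint torques, N m; "tcp_pos": TCP position; "eef_rot": TCP orientation; "force": force on the tool from outside, world axes, zero at the start; "ft_torque": the same for the moment, N m; "opening": opening from 0.0 (shut) to 1.0 (fully open).
Only numpy, scipy, OpenCV 4.12 (cv2) and the standard library are available. Lean on these libraries where they do the work, as an engineer would, in place of code of your own. Each camera call takes 0.05 s, during which the arm holds its last target.

## Task

Take the red-knobbed locking pin out of its stand and push it down through the hole in the topping tray and on through the hidden hole in the dock beneath, until its collar rests flush on the tray, then let go. The dock's hole lies off centre to a side you cannot see, so feel for it with light pressure, shifting the tray along with the pin; never force the pin. Keep both tubs standing in the tray, and leave the glass and the milk jug where they are.

Things in the scene. Friction and masses are not known exactly. Their poses are not given: they have to be found in the camera images.
- pin: loose steel pin, 84 mm long, upright in the stand at the start. Origin at the centre of its lower tip, z up. Shank 12 mm diameter, 40 mm long, tip bevelled 1.5 mm; above it a collar 24 mm diameter, 4 mm thick; then a round red knob with black grooves, 22 mm diameter, 40 mm high (44 to 84 mm above the tip), to grip from above. 0.09 kg.
- pin_tip (a point): centre of the pin's lower tip (same as the pin's origin)
- stand: fixed black block 56 x 56 x 46 mm on a thin rubber foot 80 x 80 mm; origin at the centre of its underside. A vertical hole of 15 mm diameter goes right through its centre; the pin hangs in it by its collar, tip 6 mm above the worktop.
- dock: fixed hollow steel pedestal 110 (x) x 230 (y) x 50 mm high, aluminium top plate 6 mm thick with a round window of 34 mm diameter in its centre; origin at the centre of its underside, z up. Right under the top plate (44 down to 28 mm above the underside) is a clamped dark steel adjuster plate with the hole that takes the pin (see dock_axis). Empty space below it.
- dock_axis (a point): point on the dock's centre axis at its top face, 50 mm above its underside. The adjuster plate's upper face is 6 mm below it. The adjuster's hole (vertical, 13.5 mm diameter, 1 mm bevel) is always 5 mm off this axis, in any horizontal direction: not reported, hidden under the tray, different each time. The adjuster does not turn under light forces.
- tray: loose light-wood tray 84 (x) x 290 (y) mm, flat on the dock's top, free to slide on it against a few newtons of friction; plate 8 mm thick; origin at the centre of its underside. At each end (y 60 to 145 mm either way) a bay with 8 mm rims holds a tub; the middle is flat. 0.17 to 0.29 kg. At the start its hole is up to 4 mm in x and y off the dock's axis.
- tray_hole (a point): centre of the tray's hole at the plate's upper face, 8 mm above its underside; vertical through hole of 14 mm diameter with a 1.5 mm bevel
- tub_oats: clear tub of beige topping, 69 x 69 x 75 mm, loose in the tray bay on the +y side of the tray, its centre about 103 mm from the tray's hole; origin at the centre of its underside
- tub_berries: clear tub of dark pink topping, 69 x 69 x 75 mm, loose in the tray bay on the -y side of the tray, its centre about 103 mm from the tray's hole; origin at the centre of its underside
- glass_0: small tasting glass with a green band, 58 mm diameter, 82 mm high, behind the work; origin at the centre of its underside; a bystander
- milk_jug: small steel milk jug 101 x 69 x 92 mm on the left; origin at the centre of its underside; a bystander
Mind the look-alikes: they are no part of the job. Leave any green or turquoise look-alike of the pin alone.

How it is judged:
On the way:
1. the pin's tip is inside the tray's hole (horizontal distance between pin_tip and tray_hole below 0.004 m and z of pin_tip in the frame of tray between -0.02 and 0.004 m), for 0.05 s.
At the end, for the whole second after the job is handed in: Pin at rest through both holes, collar within 2.5 mm of flush on the tray, tip within 4.5 mm of the tray hole's axis and 9 mm of the dock's axis, pin upright (0.09 rad); tray flat on the dock (0.04 rad) and at rest; both tubs upright (0.15 rad) in their bays (within 125 mm of the hole) (horizontal distance between pin_tip and tray_hole below 0.0045 m and z of pin_tip in the frame of tray below -0.0295 m and z of pin_tip in the frame of dock below 0.0205 m and horizontal distance between pin_tip and dock_axis below 0.009 m and angle between pin's own z axis and vertical below 0.09 rad and angle between tray's own z axis and vertical below 0.04 rad and linear speed of each of pin, tray below 0.01 m/s and angle between each of tub_oats, tub_berries's own z axis and vertical below 0.15 rad and distance between each of tub_oats, tub_berries and tray_hole below 0.125 m); the robot touches nothing.
It fails at once if the pin is forced: more than 35 N between it and the dock or its adjuster (contact force between pin and dock above 35 N).
It fails at once if the pin is forced: more than 35 N between it and the tray (contact force between pin and tray above 35 N).
It fails at once if the tray is shoved more than 30 mm (distance of tray from where it was at the start of the episode above 0.03 m).
It fails at once if a tub is tipped (angle between any of tub_oats, tub_berries's own z axis and vertical above 0.4 rad).
It fails at once if the glass or the milk jug is moved more than 15 mm (distance of any of glass_0, milk_jug from where it was at the start of the episode above 0.015 m).
It also fails if it takes over 72 s, if anything falls off the work surface, if the arm or the gripper's body presses on something with over 40 N, if the wrist force passes 120 N, or if a joint passes its speed limit or range.

## Working session

There is one attempt and no reset: what is moved stays moved. The work goes in short steps, Python scripts to look and compute and a shell command to move; the robot and the scene stay as the last step left them, time stands still between calls to the robot, and variables do not carry over. Pictures are saved under pics/ and viewed, and the job is handed in when it is done.

```bash
mkdir -p pics
cat > h.py <<'E'
import numpy as np, cv2
from workcell import telemetry, vision
def snap(n,f):
    c=vision.get_calibration(n); im=vision.capture(n)
    cv2.imwrite('pics/'+f,im[:,:,::-1]); np.save('pics/'+f+'.npy',np.array([c['fx'],c['fy'],c['cx'],c['cy'],*np.array(c['world_from_camera']).ravel()])); return im,c
E
python3 - <<'E'
from h import *
for n in ['scene','side','wrist']:
    im,c=snap(n,n+'0.png'); print(n,c)
print(telemetry.state())
E
```

```text
scene {'fx': 399.1249912985221, 'fy': 399.1249912985221, 'cx': 250.97734922199848, 'cy': 191.38886647345393, 'world_from_camera': array([[ 0.81879395,  0.42407768, -0.38695553,  0.07626107],
       [-0.57407496,  0.60037375, -0.55676683, -0.65466569],
       [-0.00379445,  0.67801879,  0.73503477,  1.01593251],
       [ 0.        ,  0.        ,  0.        ,  1.        ]])}
side {'fx': 376.57276563990223, 'fy': 376.57276563990223, 'cx': 250.9790950782131, 'cy': 192.90680781567124, 'world_from_camera': array([[ 0.99553239,  0.0513639 , -0.07922755,  0.47315154],
       [-0.0934393 ,  0.65659244, -0.74843535, -0.77897664],
       [ 0.01357765,  0.7524946 ,  0.65845845,  0.7913032 ],
       [ 0.        ,  0.        ,  0.        ,  1.        ]])}
wrist {'fx': 297.3186396354542, 'fy': 297.3186396354542, 'cx': 256.75351435137486, 'cy': 189.34813903239024, 'world_from_camera': array([[ 0.35597734,  0.89476792,  0.26957468,  0.29909528],
       [-0.93449305,  0.34136737,  0.1009508 , -0.58184992],
       [-0.00169646, -0.28785186,  0.95767345,  0.37218268],
       [ 0.        ,  0.        ,  0.        ,  1.        ]])}
{'clock': 0.15, 'q': array([ 1.10882499,  0.33378734,  0.03988324,  1.46602643, -0.01346525,
        1.34326566, -0.05851434]), 'qd': array([ 0.00033285, -0.00166866, -0.00028948, -0.00288921,  0.00148628,
       -0.0021814 ,  0.00081841]), 'joint_efforts': array([ 2.24755015e-03, -6.59037638e+01,  1.36728756e+00, -4.05870581e+01,
        1.69819384e-02,  9.59663303e-03,  7.52810729e-05]), 'tcp_pos': array([ 0.23054575, -0.60739167,  0.23062105]), 'eef_rot': array([ 0.58222243, -0.5817438 ,  0.40197569, -0.40125645]), 'force': array([-0.43620559,  0.50495202,  0.43825513]), 'ft_torque': array([-0.01833211,  0.028921  , -0.0061162 ]), 'opening': 1.0007601671610014}
```

View pics/scene0.png

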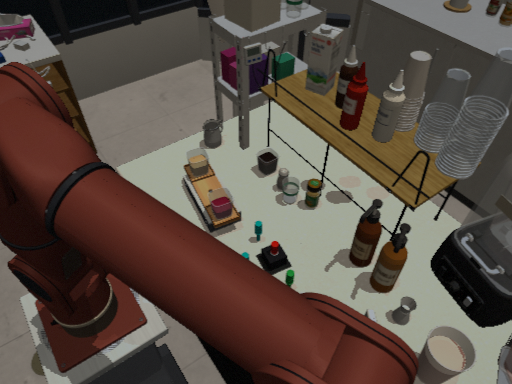

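View pics/side0.png

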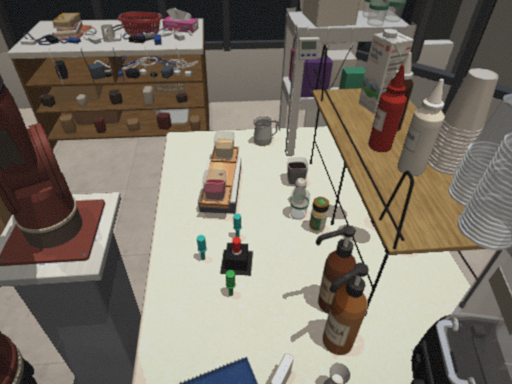

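View pics/wrist0.png

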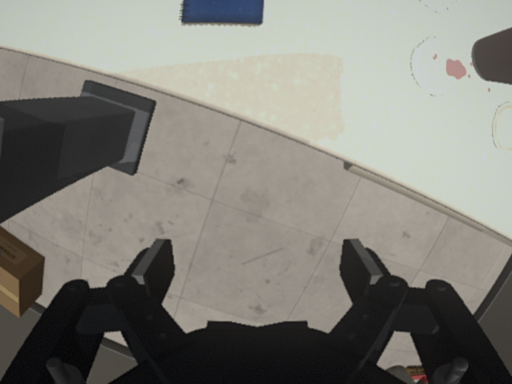

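Run:
```python
from h import *
from scipy.spatial.transform import Rotation as R
s=telemetry.state()
q=s['eef_rot'];print(R.from_quat([*q[1:],q[0]]).as_matrix().round(3))
for n in ['scene0','side0']:
    im=cv2.imread(f'pics/{n}.png'); h=cv2.cvtColor(im,cv2.COLOR_BGR2HSV)
    m=((h[...,0]<6)|(h[...,0]>174))&(h[...,1]>150)&(h[...,2]>60)
    k,l,st,ce=cv2.connectedComponentsWithStats(m.astype('uint8'))
    for i in range(1,k):
        if st[i,4]>20: print(n,st[i],ce[i])
```

```text
[[ 0.355 -0.     0.935]
 [-0.935  0.001  0.355]
 [-0.001 -1.    -0.   ]]
scene0 [  7  62  54  41 325] [37.23384615 79.23384615]
scene0 [  0  66  54  42 414] [29.03623188 83.50724638]
scene0 [   0   74   96  132 6132] [ 36.9450424  140.43721461]
scene0 [353  75  14   8  53] [359.54716981  79.30188679]
scene0 [348  82  20  14 157] [358.18471338  88.38216561]
scene0 [   56   169   362   215 25105] [228.90129456 287.27448715]
scene0 [271 241   8   8  45] [274.44444444 244.28888889]
scene0 [ 88 274  11  14  50] [ 92.44 279.48]
scene0 [  92  274   54   75 1455] [120.28659794 314.31340206]
scene0 [ 36 300   9  11  47] [ 39.36170213 305.57446809]
side0 [122  12  37  17 230] [140.39130435  17.92608696]
side0 [ 369   65   38   87 1406] [390.13798009 113.29302987]
side0 [232 237   9  15 103] [236.0776699  244.30097087]
```

```bash
cat >> h.py <<'E'
def load(f):
    a=np.load('pics/'+f+'.npy'); return dict(fx=a[0],fy=a[1],cx=a[2],cy=a[3],world_from_camera=a[4:].reshape(4,4))
def ray(c,u,v,fish=False):
    x=(u-c['cx'])/c['fx'];y=(v-c['cy'])/c['fy']
    if fish:
        r=np.hypot(x,y); d=np.array([x/r*np.sin(r),-y/r*np.sin(r),-np.cos(r)])
    else: d=np.array([x,-y,-1.])
    T=c['world_from_camera']; d=T[:3,:3]@d; return T[:3,3],d/np.linalg.norm(d)
def onz(c,u,v,z,fish=False):
    o,d=ray(c,u,v,fish); return o+d*(z-o[2])/d[2]
def proj(c,p,fish=False):
    T=c['world_from_camera']; p=T[:3,:3].T@(np.array(p)-T[:3,3]); x,y,z=p[0],-p[1],-p[2]
    if fish:
        r=np.hypot(x,y);t=np.arctan2(r,z);return c['cx']+c['fx']*t*x/r,c['cy']+c['fy']*t*y/r
    return c['cx']+c['fx']*x/z,c['cy']+c['fy']*y/z
E
python3 - <<'E'
from h import *
for n,u,v in [('scene0.png',274.4,244.3),('side0.png',236.1,244.3)]:
    c=load(n); print(n,onz(c,u,v,.07),onz(c,u,v,.08))
for n in ['scene0','side0']:
    im=cv2.imread(f'pics/{n}.png')
    x0,y0=(170,130) if n[1]=='c' else (180,120)
    cv2.imwrite(f'pics/{n}c.png',cv2.resize(im[y0:y0+150,x0:x0+150],None,fx=4,fy=4,interpolation=cv2.INTER_CUBIC))
E
```

```text
scene0.png [ 0.51049878 -0.14625707  0.07      ] [ 0.5059082  -0.15163175  0.08      ]
side0.png [ 0.50429019 -0.15158901  0.07      ] [ 0.50385849 -0.16028698  0.08      ]
```

View pics/scene0c.png

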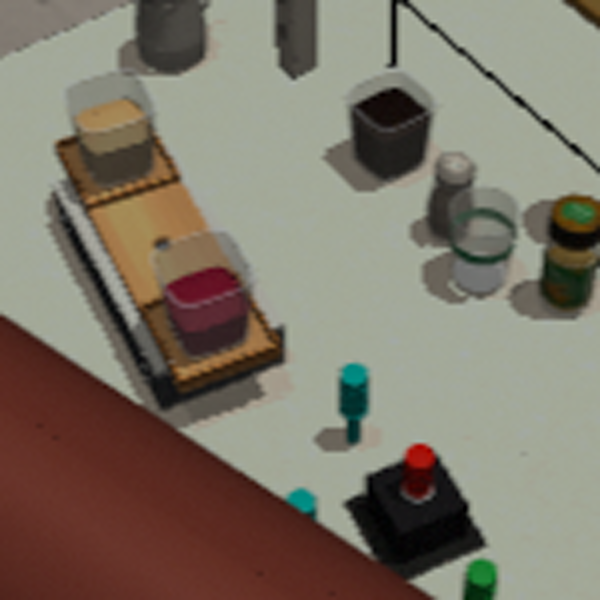

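View pics/side0c.png

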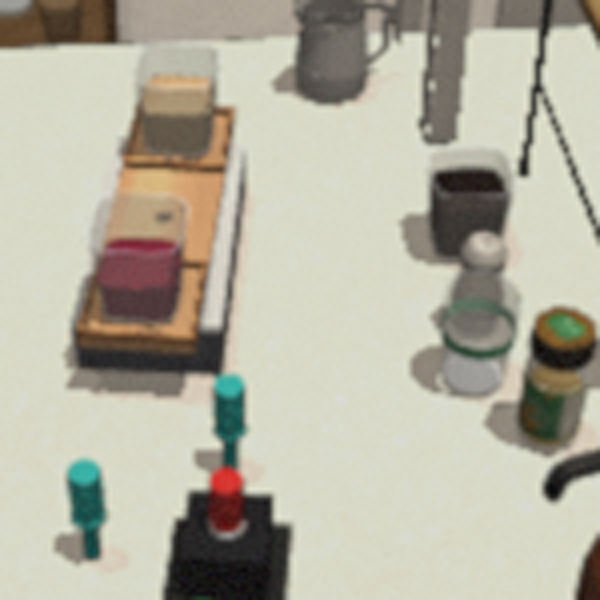

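```bash
cat >> h.py <<'E'
from scipy.spatial.transform import Rotation as Ro
def tool(s=None):
    s=s or telemetry.state(); q=s['eef_rot']; return np.array(s['tcp_pos']),Ro.from_quat([*q[1:],q[0]]).as_matrix()
def Rd(yawx): # tool x at angle yawx (deg) in the world plane, y down
    a=np.radians(yawx); x=np.array([np.cos(a),np.sin(a),0]); y=np.array([0,0,-1.]); return np.c_[x,y,np.cross(x,y)]
def plan(p1,R1,n,dec=2):
    p,R=tool(); rows=[]
    for i in range(n):
        k=n-i
        d=R.T@((np.array(p1)-p)/k)/.04; w=Ro.from_matrix(R.T@R1).as_rotvec()/k/np.radians(6)
        d=d.round(dec);w=w.round(dec); rows.append((d.tolist(),w.tolist())); p=p+R@d*.04; R=R@Ro.from_rotvec(w*np.radians(6)).as_matrix()
    for r in rows: print(r[0],r[1])
    print('end',p,R.round(3).tolist())
E
python3 - <<'E'
from h import *
for n,u,v in [('scene0.png',210.5,190.75),('side0.png',221,174)]: print(onz(load(n),u,v,.058))
c=load('side0.png')
for u,v in [(80,325),(222,348),(235,150),(128,155),(232,108)]: print(onz(c,180+u/4,120+v/4,.06))
plan([.506,-.15,.2],Rd(0),15,1)
E
```

```text
[0.47402091 0.14967564 0.058     ]
[0.47616104 0.15138291 0.058     ]
[0.41192002 0.02747944 0.06      ]
[ 0.5118715  -0.00454659  0.06      ]
[0.53746943 0.23216431 0.06      ]
[0.4494659  0.23175736 0.06      ]
[0.53913578 0.29336564 0.06      ]
[-0.5, 0.1, 0.7] [-0.0, -0.8, -0.0]
[-0.5, 0.0, 0.7] [-0.0, -0.8, -0.0]
[-0.4, 0.1, 0.8] [-0.0, -0.8, -0.0]
[-0.4, 0.0, 0.8] [-0.0, -0.8, -0.0]
[-0.3, 0.1, 0.8] [-0.0, -0.8, -0.0]
[-0.2, 0.0, 0.9] [-0.0, -0.8, -0.0]
[-0.1, 0.1, 0.9] [-0.0, -0.7, -0.0]
[-0.1, 0.0, 0.9] [-0.0, -0.8, -0.0]
[-0.0, 0.1, 0.9] [-0.0, -0.7, -0.0]
[0.1, 0.0, 0.9] [-0.0, -0.8, -0.0]
[0.1, 0.1, 0.9] [-0.0, -0.7, -0.0]
[0.2, 0.0, 0.9] [-0.0, -0.8, -0.0]
[0.3, 0.1, 0.8] [-0.0, -0.7, -0.0]
[0.3, 0.0, 0.8] [-0.0, -0.8, -0.0]
[0.4, 0.1, 0.8] [-0.0, -0.7, -0.0]
end [ 0.50730098 -0.15185319  0.19901269] [[1.0, -0.0, 0.004], [-0.004, 0.001, 1.0], [-0.0, -1.0, 0.001]]
```

```bash
python3 -m crank '[[[-0.5,0.1,0.7],[0,-0.6,0],50],[[-0.5,0,0.7],[0,-0.7,0],50],[[-0.4,0.1,0.8],[0,-0.6,0],50],[[-0.4,0,0.8],[0,-0.7,0],50],[[-0.3,0.1,0.8],[0,-0.6,0],50],[[-0.3,0,0.9],[0,-0.7,0],50],[[-0.2,0.1,0.9],[0,-0.6,0],50],[[-0.2,0,0.9],[0,-0.7,0],50],[[-0.1,0.1,0.9],[0,-0.6,0],50],[[-0.1,0,0.9],[0,-0.7,0],50],[[0,0.1,0.9],[0,-0.6,0],50],[[0.1,0,0.9],[0,-0.7,0],50],[[0.1,0.1,0.8],[0,-0.6,0],50],[[0.1,0,0.8],[0,-0.7,0],50],[[0.1,0.1,0.8],[0,-0.6,0],50],[[0,0,0],[0,0,0],50],[[0,0,0],[0,0,0],50]]'
python3 - <<'E'
from h import *
im,c=snap('wrist','w1.png'); print(tool()); snap('side','side1.png')
E
```

```text
clock: 1.85
tcp_pos: [0.4988, -0.1536, 0.1991]
eef_rot: [0.704, -0.704, 0.068, -0.067]
force: [0.1, -0.8, 0.0]
opening: 0.589
(array([ 0.49853375, -0.15471564,  0.19913033]), array([[ 9.81430459e-01, -5.29335701e-04,  1.91817556e-01],
       [-1.91817692e-01, -2.18677139e-04,  9.81430550e-01],
       [-4.77560114e-04, -9.99999836e-01, -3.16152357e-04]]))
```

View pics/w1.png

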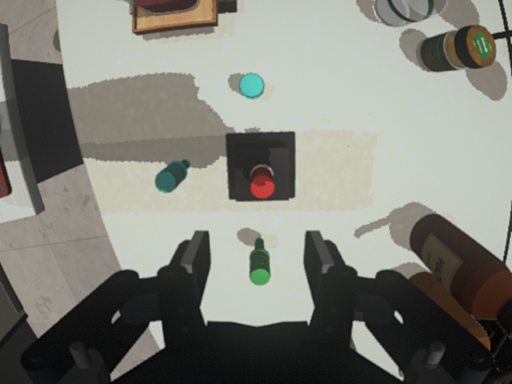

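View pics/side1.png

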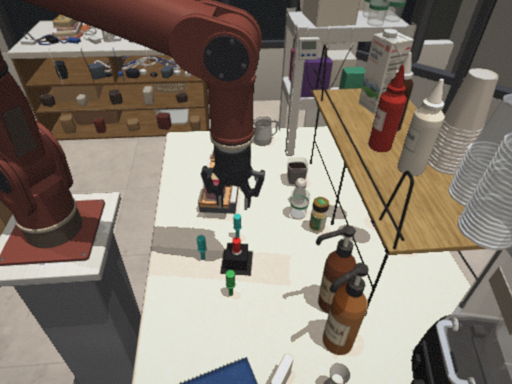

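Run:
```python
from h import *
im=cv2.imread('pics/w1.png');c=load('w1.png')
cv2.imwrite('pics/w1c.png',cv2.resize(im[120:220,210:310],None,fx=6,fy=6,interpolation=cv2.INTER_CUBIC))
print(onz(c,262,186,.09,1),onz(c,262,169,.05,1),onz(c,260,165,.046,1))
p,R=tool();print(proj(c,p,1),proj(c,p-R[:,1]*.019,1))
```

```text
[ 0.50347699 -0.15380586  0.09      ] [ 0.50528165 -0.14783986  0.05      ] [ 0.50395863 -0.14427914  0.046     ]
(np.float64(256.48950683668954), np.float64(246.86646809679618)) (np.float64(256.46899254045053), np.float64(265.23422919100256))
```

View pics/w1c.png

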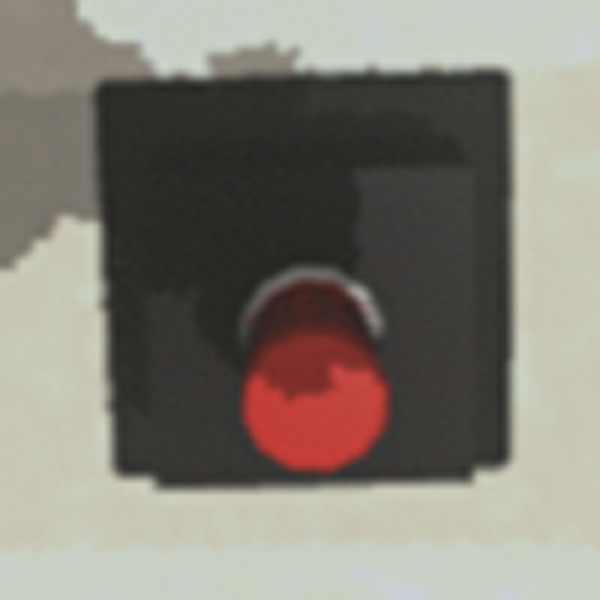

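Run:
```python
from h import *
plan([.504,-.154,.076],Rd(-10.5),6)
```

```text
[0.02, 0.51, 0.01] [0.0, -0.02, -0.0]
[0.02, 0.51, 0.01] [0.0, -0.02, -0.0]
[0.02, 0.51, 0.01] [0.0, -0.02, -0.0]
[0.02, 0.52, 0.01] [0.0, -0.01, -0.0]
[0.03, 0.51, 0.01] [0.0, -0.02, -0.0]
[0.02, 0.52, 0.01] [0.0, -0.01, -0.0]
end [ 0.50388191 -0.15389645  0.07599584] [[0.983, -0.001, 0.183], [-0.183, -0.0, 0.983], [-0.0, -1.0, -0.0]]
```

```bash
python3 -m crank '[[[0.02,0.5,0.01],[0,0,0],50],[[0.02,0.5,0.01],[0,0,0],50],[[0.02,0.5,0.01],[0,0,0],50],[[0.03,0.5,0.01],[0,0,0],50],[[0.03,0.5,0.01],[0,0,0],50],[[0.03,0.5,0.01],[0,0,0],50],[[0,0,0],[0,0,0],50]]'
python3 - <<'E'
from h import *
im,c=snap('wrist','w2.png'); print(tool())
c=load('w2.png')
m=im[...,0].astype(int)-im[...,1]-0>90
m&=im[...,1]<90
k,l,st,ce=cv2.connectedComponentsWithStats(m.astype('uint8'))
for i in range(1,k):
    if st[i,4]>100: print(st[i],ce[i])
p,R=tool();print(proj(c,[.504,-.154,.09],1))
E
```

```text
clock: 2.65
tcp_pos: [0.5031, -0.1538, 0.0769]
eef_rot: [0.704, -0.703, 0.07, -0.067]
force: [0.1, -0.9, 0.7]
opening: 0.591
(array([ 0.50400584, -0.15382476,  0.07850863]), array([[ 9.81198534e-01, -2.47127286e-03,  1.92985309e-01],
       [-1.92984170e-01,  6.93829721e-04,  9.81201625e-01],
       [-2.55871588e-03, -9.99996706e-01,  2.03868165e-04]]))
[ 238  239   40   33 1034] [257.32591876 254.86460348]
(np.float64(258.4267948413316), np.float64(256.0519433694941))
```

View pics/w2.png

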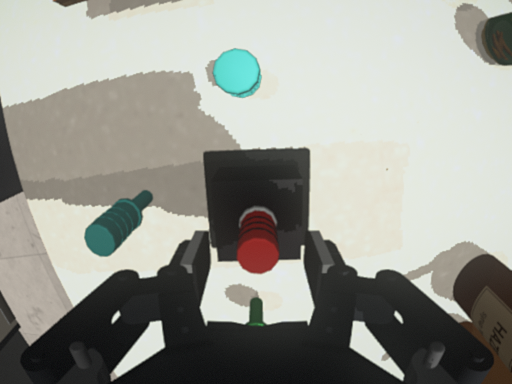

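```bash
python3 -m crank '[[[0,0.2,0],[0,0,0],50],[[0,0.2,0],[0,0,0],50],[[0,0.15,0],[0,0,0],50],[[0,0,0],[0,0,0],50],[[0,0,0],[0,0,0],5],[[0,0,0],[0,0,0],5],[[0,0,0],[0,0,0],5],[[0,0,0],[0,0,0],5],[[0,0,0],[0,0,0],5],[[0,0,0],[0,0,0],5]]'
python3 -m crank '[[[0,-0.2,0],[0,0,0],5],[[0,-0.5,0],[0,0,0],5],[[0,-0.8,0],[0,0,0],5],[[0,-0.9,0],[0,0,0],5],[[0,-0.8,0],[0,0,0],5],[[0,-0.4,0],[0,0,0],5],[[0,0,0],[0,0,0],5]]'
python3 - <<'E'
from h import *
im,c=snap('wrist','w3.png'); print(tool());im,c=snap('side','s3.png')
E
```

```text
clock: 3.7
tcp_pos: [0.5054, -0.153, 0.0578]
eef_rot: [-0.704, 0.704, -0.068, 0.068]
force: [-1.7, -0.1, 5.6]
opening: 0.236
clock: 4.4
tcp_pos: [0.5066, -0.1532, 0.2042]
eef_rot: [-0.703, 0.704, -0.066, 0.069]
force: [-0.6, -0.6, -1.5]
opening: 0.241
(array([ 0.50567323, -0.15308806,  0.20226022]), array([[ 9.81571329e-01,  1.97194897e-03,  1.91085941e-01],
       [-1.91084769e-01, -7.67907900e-04,  9.81573238e-01],
       [ 2.08234874e-03, -9.99997761e-01, -3.76946963e-04]]))
```

View pics/w3.png

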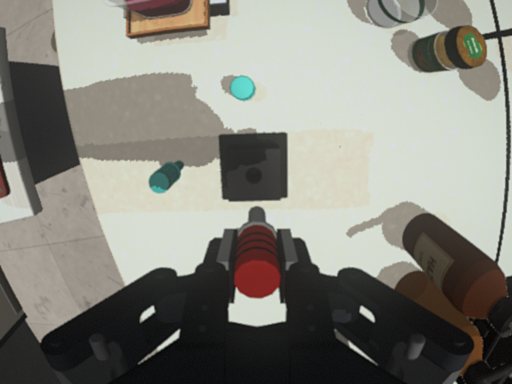

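View pics/s3.png

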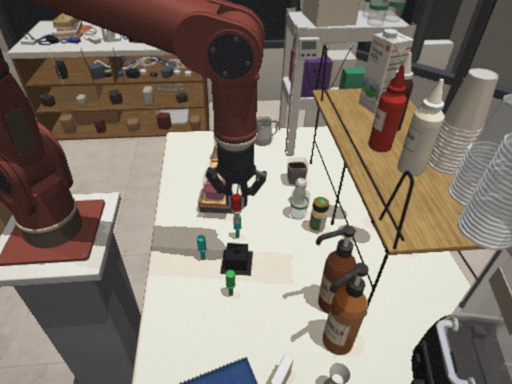

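Run:
```python
from h import *
p,R=tool();c=load('w3.png')
for d in [.045,.048,.051,.054]: print(d,proj(c,p+R[:,1]*d,1))
im=cv2.imread('pics/w3.png')
cv2.imwrite('pics/w3c.png',cv2.resize(im[190:310,200:320],None,fx=5,fy=5,interpolation=cv2.INTER_CUBIC))
plan([.472,.135,.215],Rd(-10.5),10)
```

```text
0.045 (np.float64(253.89433578721395), np.float64(211.6822754182712))
0.048 (np.float64(253.91053447583758), np.float64(210.12787552623803))
0.051 (np.float64(253.9263445878304), np.float64(208.6151734034738))
0.054 (np.float64(253.94177894922467), np.float64(207.14258866657883))
[-0.22, -0.04, 0.69] [0.0, -0.01, -0.0]
[-0.22, -0.03, 0.69] [0.0, -0.01, -0.0]
[-0.22, -0.04, 0.69] [0.0, -0.01, -0.0]
[-0.22, -0.03, 0.69] [0.0, -0.01, -0.0]
[-0.21, -0.04, 0.69] [0.0, -0.01, -0.0]
[-0.21, -0.03, 0.69] [0.0, -0.01, -0.0]
[-0.21, -0.04, 0.69] [0.0, -0.01, -0.0]
[-0.21, -0.03, 0.7] [0.0, -0.01, -0.0]
[-0.22, -0.04, 0.69] [0.0, -0.0, -0.0]
[-0.21, -0.03, 0.7] [0.0, -0.01, -0.0]
end [0.47210501 0.13500864 0.21493063] [[0.983, -0.0, 0.182], [-0.182, -0.0, 0.983], [-0.0, -1.0, -0.0]]
```

View pics/w3c.png

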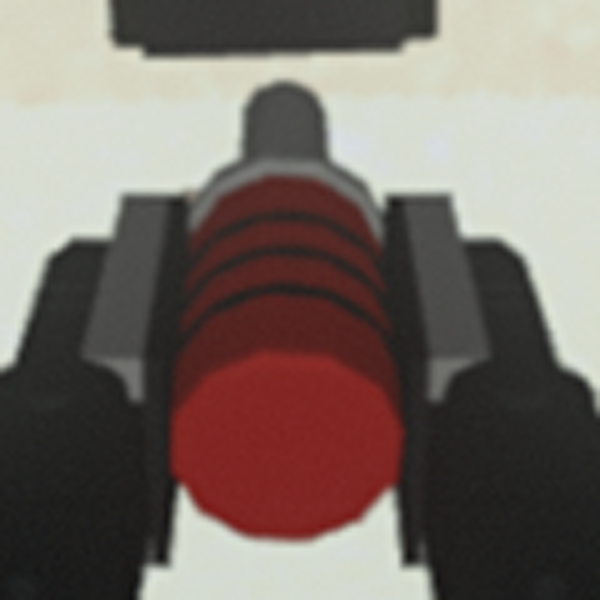

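```bash
python3 -m crank '[[[-0.1,-0.1,0.3],[0,0,0],5],[[-0.2,-0.1,0.6],[0,0,0],5],[[-0.25,-0.1,0.75],[0,0,0],5],[[-0.25,0,0.75],[0,0,0],5],[[-0.25,0,0.75],[0,0,0],5],[[-0.25,0,0.75],[0,0,0],5],[[-0.25,0,0.75],[0,0,0],5],[[-0.25,0,0.75],[0,0,0],5],[[-0.2,0,0.7],[0,0,0],5],[[-0.2,0,0.7],[0,0,0],5],[[-0.1,0,0.3],[0,0,0],5],[[0,0,0],[0,0,0],5],[[0,0,0],[0,0,0],5]]'
python3 - <<'E'
from h import *
im,c=snap('wrist','w4.png'); print(tool());snap('side','s4.png');snap('scene','sc4.png')
E
```

```text
clock: 5.8
tcp_pos: [0.469, 0.1424, 0.2128]
eef_rot: [-0.704, 0.704, -0.068, 0.068]
force: [-0.3, 0.4, -0.4]
opening: 0.232
(array([0.46920896, 0.14185168, 0.21293251]), array([[ 9.81283662e-01, -7.40407290e-04,  1.92566419e-01],
       [-1.92566920e-01, -6.77793712e-04,  9.81283609e-01],
       [-5.96029230e-04, -9.99999496e-01, -8.07685847e-04]]))
```

View pics/w4.png

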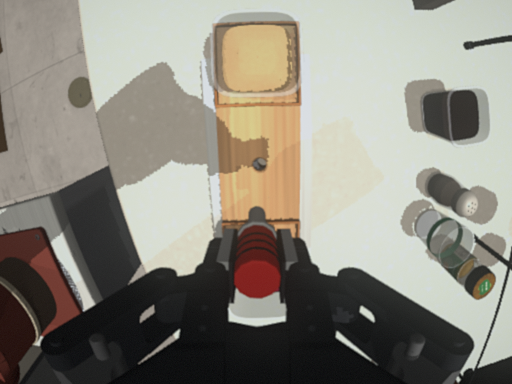

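View pics/s4.png

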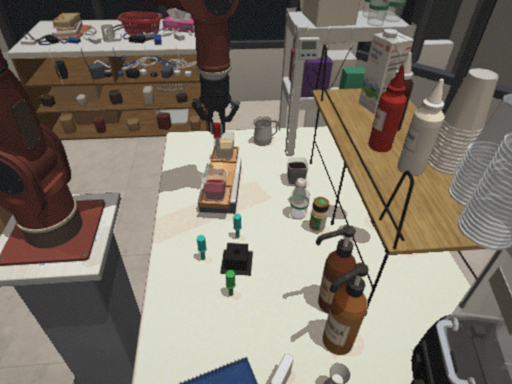

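View pics/sc4.png

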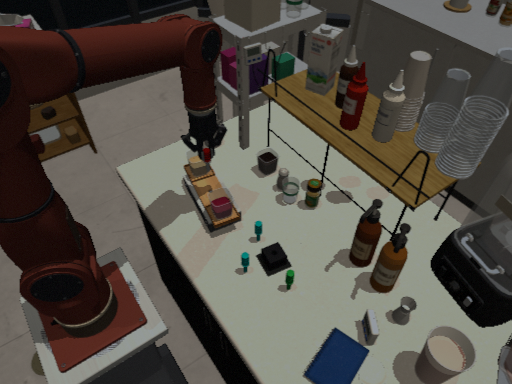

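Run:
```python
from h import *
im=cv2.imread('pics/w4.png');c=load('w4.png')
cv2.imwrite('pics/w4c.png',cv2.resize(im[144:184,240:280],None,fx=14,fy=14,interpolation=cv2.INTER_CUBIC))
print(onz(c,260,164,.058,1)); p,R=tool(); print(c['world_from_camera'])
print(proj(c,p+R[:,1]*.051,1), onz(c,257,213,p[2]-.051,1))
```

```text
[0.47423913 0.15225401 0.058     ]
[[ 9.81736595e-01  1.82034200e-01  5.52884015e-02  4.82987967e-01]
 [-1.90244839e-01  9.39970981e-01  2.83304527e-01  2.14148098e-01]
 [-3.98379907e-04 -2.88648755e-01  9.57434978e-01  3.54446858e-01]
 [ 0.00000000e+00  0.00000000e+00  0.00000000e+00  1.00000000e+00]]
(np.float64(257.3831953408487), np.float64(210.98380991503444)) [0.46878848 0.14037719 0.16210833]
```

View pics/w4c.png

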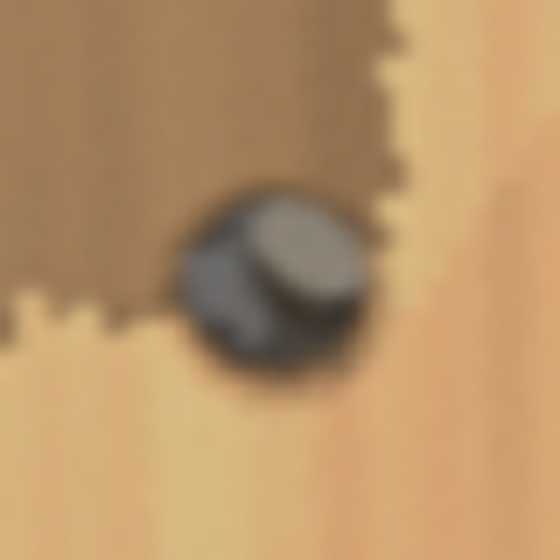

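```bash
python3 -m crank '[[[0,0.1,-0.5],[0,0,0],5],[[0,0.1,-0.6],[0,0,0],5],[[0,0,-0.5],[0,0,0],5],[[0,0,0],[0,0,0],5],[[0,0,0],[0,0,0],5]]'
python3 - <<'E'
from h import *
ims=[]
for i in range(4):
    im,c=snap('wrist','w5_%d.png'%i); ims.append(im.astype(float))
im=np.mean(ims,0).astype('uint8')[:,:,::-1]
u,v=proj(c,[.4742,.1522,.058],1); print(u,v); u,v=int(u),int(v)
cv2.imwrite('pics/w5c.png',cv2.resize(im[v-20:v+20,u-20:u+20],None,fx=14,fy=14,interpolation=cv2.INTER_CUBIC))
print(c['world_from_camera'][:3,3],tool()[0])
g=im[v-14:v+15,u-14:u+15].mean(2).astype(int); print(g)
E
```

```text
clock: 6.45
tcp_pos: [0.4571, 0.0797, 0.2055]
eef_rot: [-0.704, 0.704, -0.069, 0.069]
force: [-0.7, 0.8, -0.8]
opening: 0.24
260.1233578124186 102.61427656342093
[0.4708425  0.15281402 0.34716234] [0.45702525 0.08120358 0.20538929]
[[183 183 184 187 189 192 191 191 189 189 187 186 185 186 184 182 178 176
  177 178 179 180 179 178 176 175 175 175 174]
 [183 182 185 187 190 192 191 191 189 189 187 186 185 185 185 182 179 177
  177 178 179 180 179 178 176 175 175 175 174]
 [182 183 184 187 190 192 192 191 190 189 187 186 185 185 185 182 178 177
  177 178 180 180 179 178 176 175 175 175 174]
 [182 182 184 187 190 191 191 191 189 189 188 186 186 186 185 182 179 177
  177 178 180 180 180 178 177 175 175 175 175]
 [183 183 184 187 190 191 191 190 190 190 188 187 185 186 186 183 179 177
  177 178 180 180 180 178 176 176 175 175 174]
 [183 182 184 186 189 191 191 191 190 189 187 184 183 182 184 181 179 177
  177 178 179 180 180 178 176 175 175 175 175]
 [182 182 184 186 190 191 192 191 188 184 176 170 170 169 170 172 173 175
  176 179 180 180 180 179 176 175 175 176 175]
 [183 182 183 187 190
[... 1941 characters left out ...]
192 191 187 181 176 168 162 159 160 163 165 168
  171 177 180 181 181 178 176 176 175 176 176]
 [182 181 182 184 187 190 192 191 190 189 187 184 178 176 178 178 177 177
  176 178 180 181 180 178 178 176 175 176 176]
 [182 181 181 184 187 190 191 190 190 190 189 187 185 184 184 184 181 178
  177 178 179 181 181 179 177 176 175 176 177]
 [182 181 181 183 187 190 191 190 190 190 189 187 185 185 185 184 181 177
  176 176 179 181 181 179 178 176 175 176 177]
 [182 181 182 183 187 190 191 190 189 190 189 187 185 184 184 183 180 177
  176 177 179 181 181 179 177 176 175 176 177]
 [182 181 181 183 187 190 191 190 190 189 188 187 185 184 184 184 180 177
  175 177 178 181 181 178 177 176 175 175 177]]
```

View pics/w5c.png

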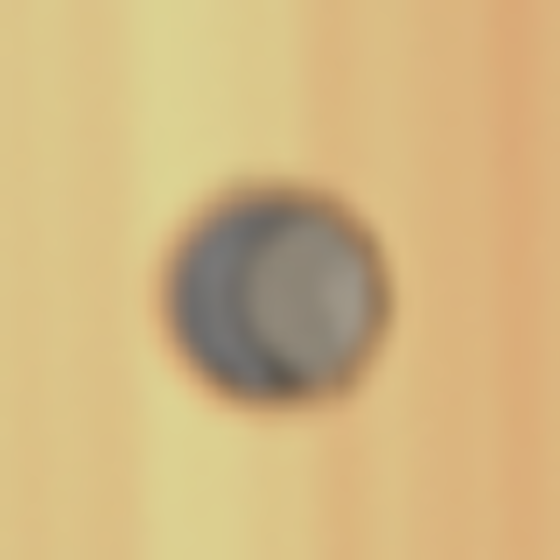

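Run:
```python
from h import *
plan([.4746,.1535,.2055],Rd(-11),5)
```

```text
[0.02, -0.0, 0.37] [-0.0, 0.0, 0.0]
[0.02, -0.0, 0.37] [-0.0, 0.0, 0.0]
[0.02, -0.0, 0.37] [-0.0, 0.0, 0.0]
[0.01, -0.0, 0.37] [-0.0, 0.0, 0.0]
[0.02, -0.0, 0.38] [-0.0, 0.01, 0.0]
end [0.47470819 0.15356125 0.2054156 ] [[0.982, 0.0, 0.191], [-0.191, 0.0, 0.982], [0.0, -1.0, 0.0]]
```

```bash
python3 -m crank '[[[0.02,0,0.35],[0,0,0],5],[[0.02,0,0.4],[0,0,0],5],[[0.02,0,0.4],[0,0,0],5],[[0.02,0,0.4],[0,0,0],5],[[0.01,0,0.3],[0,0,0],5],[[0,0.3,0],[0,0,0],5],[[0,0.5,0],[0,0,0],5],[[0,0.5,0],[0,0,0],5],[[0,0.5,0],[0,0,0],5],[[0,0.2,0],[0,0,0],5],[[0,0.1,0],[0,0,0],5],[[0,0,0],[0,0,0],5],[[0,0,0],[0,0,0],5]]'
python3 - <<'E'
from h import *
im,c=snap('wrist','w6.png'); 
P=[telemetry.state()['tcp_pos']];print(tool()[0])
im=im[:,:,::-1]
cv2.imwrite('pics/w6c.png',cv2.resize(im[170:290,200:320],None,fx=5,fy=5,interpolation=cv2.INTER_CUBIC))
print(proj(c,[.4742,.1522,.058],1))
im,c=snap('side','s6.png'); im=im[:,:,::-1]
u,v=map(int,proj(c,[.474,.152,.07]));cv2.imwrite('pics/s6c.png',cv2.resize(im[v-40:v+40,u-40:u+40],None,fx=7,fy=7,interpolation=cv2.INTER_CUBIC))
E
```

```text
clock: 7.95
tcp_pos: [0.475, 0.1526, 0.122]
eef_rot: [0.704, -0.704, 0.068, -0.068]
force: [0.5, -0.2, 0.1]
opening: 0.239
[0.47511871 0.15267258 0.12213436]
(np.float64(255.53924350082775), np.float64(204.73181650628908))
```

View pics/w6c.png

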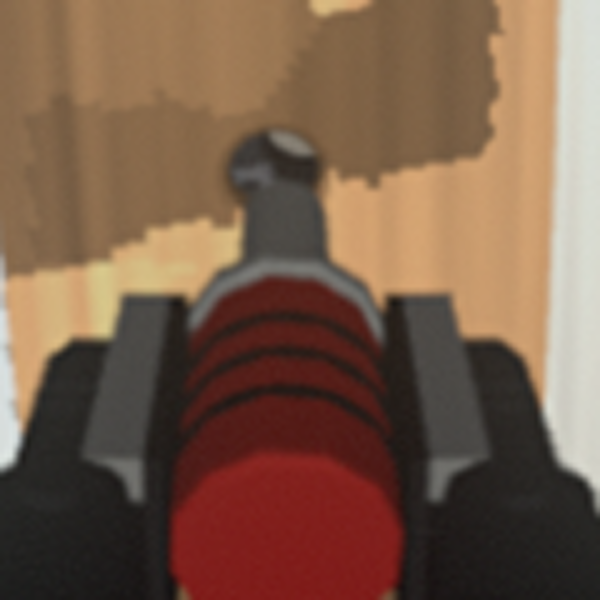

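View pics/s6c.png

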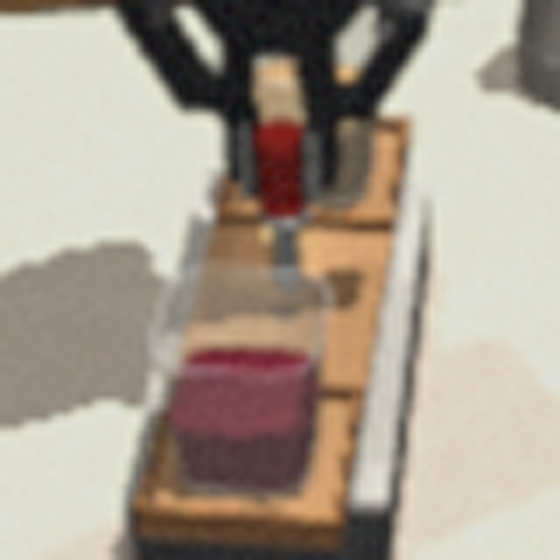

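Run:
```python
from h import *
c=load('s6.png');u,v=map(int,proj(c,[.474,.152,.07]));print(u,v)
print(u-40+345/7,v-40+285/7,onz(c,u-40+345/7,v-40+285/7,.058),proj(c,[.4742,.1522,.058]),proj(c,[.4742,.1522,.071]))
a=cv2.imread('pics/side0.png');b=cv2.imread('pics/s6.png')
cv2.imwrite('pics/cmp.png',np.hstack([cv2.resize(x[v-40:v+40,u-40:u+40],None,fx=5,fy=5,interpolation=cv2.INTER_CUBIC) for x in (a,b)]))
```

```text
220 170
229.28571428571428 170.71428571428572 [0.50285191 0.16614952 0.058     ] (np.float64(220.36411963418922), np.float64(173.86822674627481)) (np.float64(220.19713032844624), np.float64(170.58403678914235))
```

View pics/cmp.png

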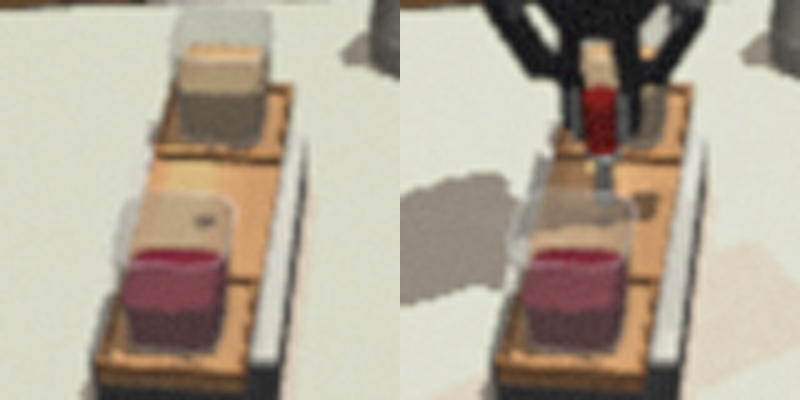

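Run:
```python
from h import *
c=load('w6.png')
f=lambda p:((np.array(proj(c,p,1))-[200,170])*5).round(0)
print('hole',f([.4742,.1522,.058]));
H=onz(c,200+276/5,170+168/5,.058,1); print(H, f([H[0],H[1],.071]))
# shank outline predictions for tip axis at hole
for dx,dy in [(0,0)]:
  t=np.linspace(0,2*np.pi,13)[:-1]
  print([f([H[0]+.006*np.cos(a),H[1]+.006*np.sin(a),.0725]).tolist() for a in t])
```

```text
hole [278. 174.]
[0.47412433 0.15311318 0.058     ] [276. 199.]
[[319.0, 195.0], [309.0, 176.0], [290.0, 164.0], [267.0, 163.0], [247.0, 172.0], [234.0, 190.0], [233.0, 211.0], [243.0, 230.0], [262.0, 241.0], [284.0, 243.0], [304.0, 234.0], [317.0, 216.0]]
```

Run:
```python
from h import *
im=cv2.imread('pics/w6.png')[185:225,235:275]
im=cv2.convertScaleAbs(im,alpha=1.8)
cv2.imwrite('pics/w6d.png',cv2.resize(im,None,fx=15,fy=15,interpolation=cv2.INTER_CUBIC))
```

```text
(no output)
```

View pics/w6d.png

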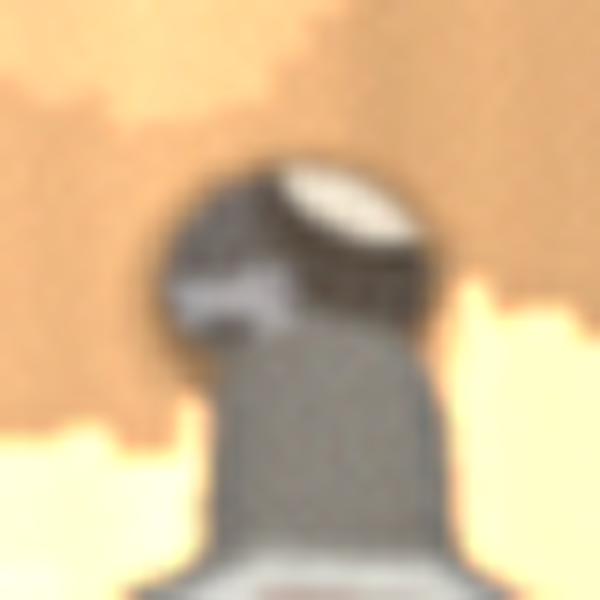

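```bash
python3 -m crank '[[[-0.035,0,0.05],[0,0,0],5],[[0,0.08,0],[0,0,0],5],[[0,0.07,0],[0,0,0],5],[[0,0,0],[0,0,0],5],[[0,0,0],[0,0,0],5]]'
python3 - <<'E'
from h import *
im,c=snap('wrist','w7.png'); 
print(tool()[0])
im=im[185:225,235:275,::-1]
im=cv2.convertScaleAbs(im,alpha=1.8)
cv2.imwrite('pics/w7d.png',cv2.resize(im,None,fx=15,fy=15,interpolation=cv2.INTER_CUBIC))
H=[.47412,.1531]
f=lambda p:((np.array(proj(c,p,1))-[235,185])*15).round(0)
print(f([*H,.058]),f([*H,.065]))
E
```

```text
clock: 8.55
tcp_pos: [0.4735, 0.1547, 0.1152]
eef_rot: [-0.704, 0.704, -0.068, 0.068]
force: [-0.0, -0.3, -0.7]
opening: 0.242
[0.47359098 0.15473379 0.1152928 ]
[344. 361.] [345. 414.]
```

View pics/w7d.png

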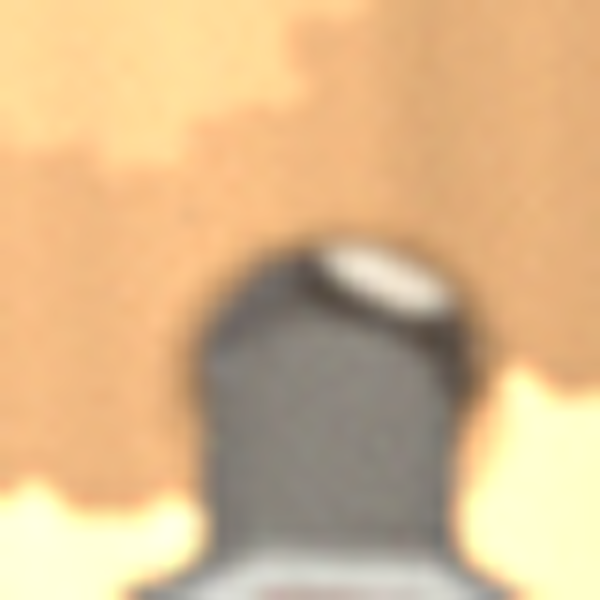

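```bash
python3 -m crank '[[[0.012,0,-0.015],[0,0,0],5],[[0,0.05,0],[0,0,0],5],[[0,0.05,0],[0,0,0],5],[[0,0.05,0],[0,0,0],5],[[0,0,0],[0,0,0],5],[[0,0,0],[0,0,0],5]]'; python3 -m crank '[[[0,0.05,0],[0,0,0],5],[[0,0,0],[0,0,0],5]]';python3 -m crank '[[[0,0.05,0],[0,0,0],5],[[0,0,0],[0,0,0],5]]'
python3 - <<'E'
from h import *
im,c=snap('wrist','w8.png'); 
im=im[185:245,225:285,::-1]
im=cv2.convertScaleAbs(im,alpha=1.8)
cv2.imwrite('pics/w8d.png',cv2.resize(im,None,fx=10,fy=10,interpolation=cv2.INTER_CUBIC))
E
```

```text
clock: 9.2
tcp_pos: [0.4739, 0.1541, 0.1092]
eef_rot: [0.704, -0.704, 0.068, -0.068]
force: [0.0, -0.6, -0.8]
opening: 0.239
clock: 9.4
tcp_pos: [0.4739, 0.154, 0.1071]
eef_rot: [-0.704, 0.704, -0.068, 0.068]
force: [-0.4, 0.1, -1.6]
opening: 0.24
clock: 9.6
tcp_pos: [0.4738, 0.154, 0.1051]
eef_rot: [-0.704, 0.704, -0.068, 0.068]
force: [-0.2, -0.0, -0.9]
opening: 0.24
```

View pics/w8d.png

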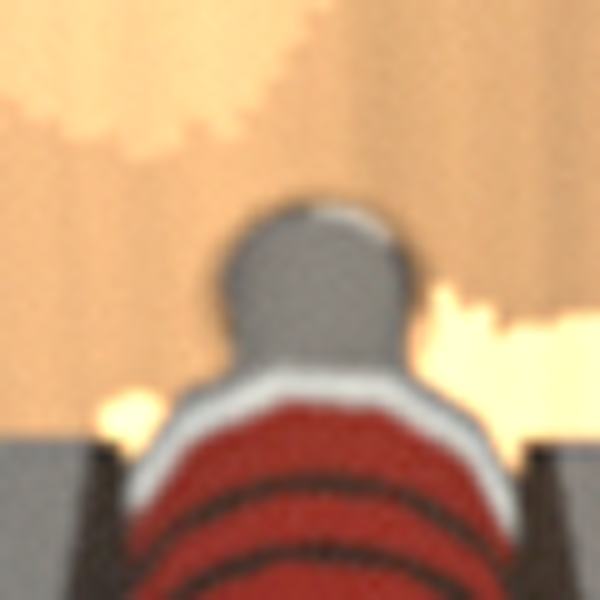

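```bash
for i in 1 2 3 4; do python3 -m crank '[[[0,0.05,0],[0,0,0],5],[[0,0,0],[0,0,0],5]]' | egrep 'tcp|force'; done
```

```text
tcp_pos: [0.4738, 0.154, 0.1031]
force: [-0.3, -0.2, -1.2]
tcp_pos: [0.4738, 0.154, 0.1011]
force: [-0.4, -0.2, -1.1]
tcp_pos: [0.4738, 0.154, 0.0991]
force: [-0.3, -0.2, -1.7]
tcp_pos: [0.4738, 0.154, 0.0971]
force: [0.6, -0.0, -1.7]
```

```bash
for i in 1 2 3 4; do python3 -m crank '[[[0.025,0,0],[0,0,0],5],[[0,0,0],[0,0,0],5]]' | egrep 'tcp|force'; done; for i in 1 2; do python3 -m crank '[[[0,0.025,0],[0,0,0],5],[[0,0,0],[0,0,0],5]]' | egrep 'tcp|force'; done
```

```text
tcp_pos: [0.4749, 0.1539, 0.0973]
force: [-0.4, -0.4, -0.7]
tcp_pos: [0.4755, 0.1538, 0.0972]
force: [-3.7, 0.0, 0.1]
tcp_pos: [0.4769, 0.1535, 0.0973]
force: [-2.7, 1.2, -0.3]
tcp_pos: [0.478, 0.1533, 0.0973]
force: [-2.2, 0.2, -1.6]
tcp_pos: [0.478, 0.1532, 0.0963]
force: [-2.7, -0.7, -1.3]
tcp_pos: [0.478, 0.1532, 0.0953]
force: [-2.0, 0.4, -2.0]
```

```bash
for i in 1 2 3; do python3 -m crank '[[[0,0.025,0],[0,0,0],5],[[0,0,0],[0,0,0],5]]' | egrep 'tcp|force'; done
```

```text
tcp_pos: [0.478, 0.1533, 0.0943]
force: [-1.4, 0.1, -1.3]
tcp_pos: [0.478, 0.1533, 0.0933]
force: [-0.2, -0.2, -0.3]
tcp_pos: [0.478, 0.1533, 0.0923]
force: [-0.6, -0.2, -2.0]
```

```bash
for i in 1 2 3 4; do python3 -m crank '[[[0,0.025,0],[0,0,0],5],[[0,0,0],[0,0,0],5]]' | egrep 'tcp|force'; done
```

```text
tcp_pos: [0.478, 0.1533, 0.0913]
force: [-0.7, 0.2, -0.6]
tcp_pos: [0.478, 0.1533, 0.0903]
force: [-0.6, -0.4, -0.2]
tcp_pos: [0.478, 0.1533, 0.0893]
force: [-0.3, -0.7, 1.2]
tcp_pos: [0.478, 0.1533, 0.0883]
force: [0.3, -0.7, 0.3]
```

```bash
for i in 1 2 3 4 5 6 ; do python3 -m crank '[[[0,0.025,0],[0,0,0],5],[[0,0.025,0],[0,0,0],5],[[0,0,0],[0,0,0],5]]' | egrep 'tcp|force'; done
python3 - <<'E'
from h import *
im,c=snap('wrist','w9.png')
E
```

```text
tcp_pos: [0.4779, 0.1532, 0.0862]
force: [-0.1, -0.7, -0.4]
tcp_pos: [0.4779, 0.1533, 0.0842]
force: [-0.5, 0.1, 0.6]
tcp_pos: [0.4779, 0.1533, 0.0822]
force: [-0.9, -0.2, 1.0]
tcp_pos: [0.4779, 0.1533, 0.0802]
force: [0.4, 0.1, -0.2]
tcp_pos: [0.4779, 0.1533, 0.0782]
force: [-0.1, -0.7, 0.2]
tcp_pos: [0.4779, 0.1533, 0.0762]
force: [1.0, -0.5, 0.6]
```

View pics/w9.png

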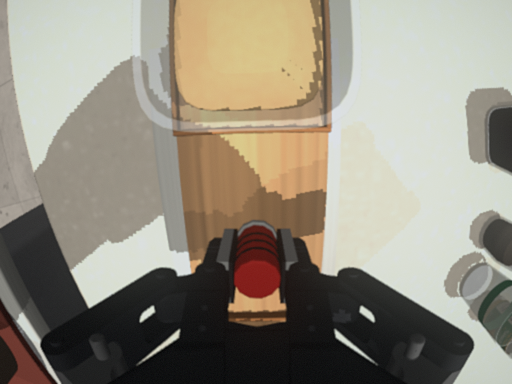

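```bash
for i in 1 2 3 4 5; do python3 -m crank '[[[0,0.025,0],[0,0,0],5],[[0,0,0],[0,0,0],5]]' | egrep 'tcp|force'; done
```

```text
tcp_pos: [0.4779, 0.1533, 0.0752]
force: [0.8, 1.4, 0.3]
tcp_pos: [0.4779, 0.1533, 0.0742]
force: [0.9, -0.1, 0.6]
tcp_pos: [0.4779, 0.1533, 0.0732]
force: [0.3, 0.2, 0.5]
tcp_pos: [0.4779, 0.1533, 0.0722]
force: [0.7, 0.5, -0.2]
tcp_pos: [0.4779, 0.1533, 0.0712]
force: [0.0, 0.3, -0.3]
```

```bash
for i in 1 2 3 4 5 6; do python3 -m crank '[[[0,0.0125,0],[0,0,0],5],[[0,0,0],[0,0,0],5]]' | egrep 'tcp|force'; done
```

```text
tcp_pos: [0.4779, 0.1533, 0.0708]
force: [0.0, 0.7, 0.6]
tcp_pos: [0.4779, 0.1533, 0.0703]
force: [0.0, 0.2, 2.4]
tcp_pos: [0.4779, 0.1533, 0.0698]
force: [0.7, -0.4, 1.7]
tcp_pos: [0.4779, 0.1533, 0.0698]
force: [-1.9, -0.7, 8.5]
tcp_pos: [0.4779, 0.1533, 0.0697]
force: [-5.2, -2.1, 13.4]
tcp_pos: [0.478, 0.1534, 0.0697]
force: [-7.7, -3.1, 20.7]
```

```bash
python3 -m crank '[[[0,-0.015,0],[0,0,0],5],[[0,-0.015,0],[0,0,0],5],[[0,0,0],[0,0,0],5]]'; python3 -m crank '[[[0,0,0],[0,0,0],30],[[0,0,0],[0,0,0],40],[[0,0,0],[0,0,0],45],[[0,0,0],[0,0,0],45],[[0,0,0],[0,0,0],45]]';python3 - <<'E'
from h import *
im,c=snap('wrist','w10.png')
E
```

```text
clock: 17.4
tcp_pos: [0.4779, 0.1533, 0.0697]
eef_rot: [-0.704, 0.704, -0.068, 0.068]
force: [-1.7, -0.4, 5.8]
opening: 0.237
clock: 17.9
tcp_pos: [0.4778, 0.1533, 0.0694]
eef_rot: [0.704, -0.704, 0.068, -0.068]
force: [-0.3, 0.4, -0.8]
opening: 0.529
```

View pics/w10.png

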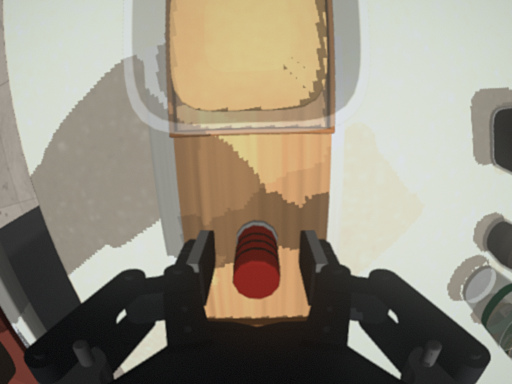

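Released cleanly: the knob at (257,270) stands free midway between the open pads. Next I retract straight up and check.

```bash
python3 -m crank '[[[0,-0.3,0],[0,0,0],45],[[0,-0.6,0],[0,0,0],45],[[0,-0.8,0],[0,0,0],45],[[0,-0.8,0],[0,0,0],45],[[0,-0.6,0],[0,0,0],45],[[0,-0.3,0],[0,0,0],45],[[0,0,0],[0,0,0],45],[[0,0,0],[0,0,0],45]]';python3 - <<'E'
from h import *
im,c=snap('wrist','w11.png');print(telemetry.state()['tcp_pos'])
im,c=snap('side','s11.png');im,c=snap('scene','sc11.png')
b=cv2.imread('pics/s11.png')[115:215,180:310];cv2.imwrite('pics/s11c.png',cv2.resize(b,None,fx=6,fy=6,interpolation=cv2.INTER_CUBIC))
E
```

```text
clock: 18.75
tcp_pos: [0.4775, 0.1531, 0.2048]
eef_rot: [-0.704, 0.704, -0.068, 0.068]
force: [0.6, -0.2, 0.8]
opening: 0.529
[0.47723808 0.15298588 0.20429643]
```

View pics/w11.png

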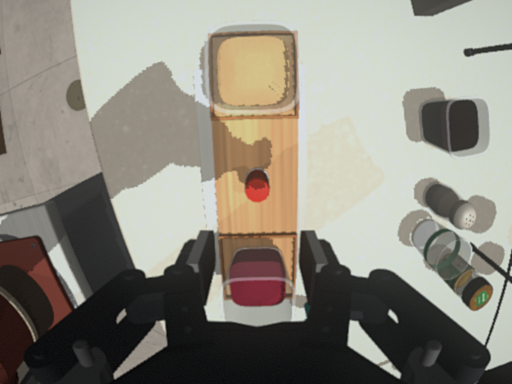

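View pics/s11c.png

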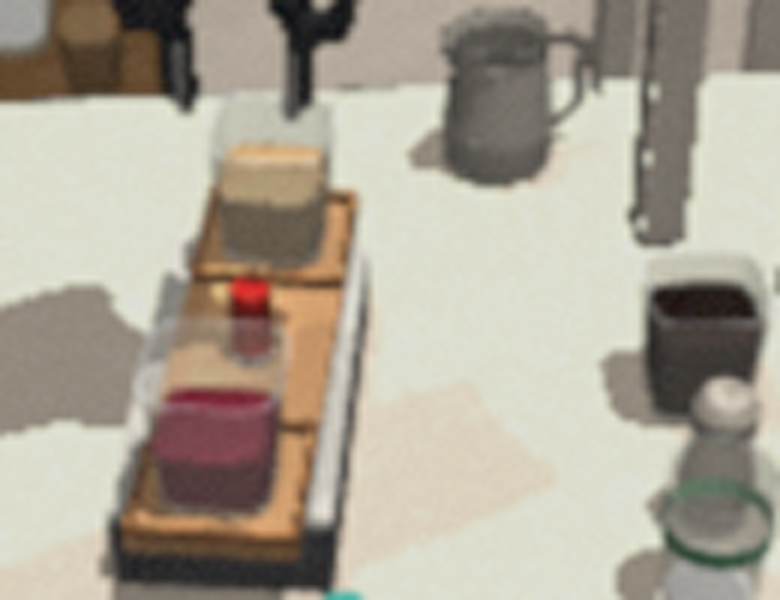

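Run:
```python
from h import *
cw=load('w11.png');cs=load('s11.png')
ims=cv2.imread('pics/s11.png')
S=(180+250/6,115+290/6)
W=cv2.imread('pics/w11.png').astype(int); m=((W[...,2]-W[...,1]>120)).astype('uint8')
k,l,st,ce=cv2.connectedComponentsWithStats(m)
for i in range(1,k):
    if st[i,4]>60: print(st[i],ce[i]); w=ce[i]
for z in (.096,.102,.108): print(z,onz(cw,*w,z,1)[:2],onz(cs,*S,z)[:2])
```

```text
[246 183  23  19 257] [257.17898833 193.24513619]
0.096 [0.476791   0.14718494] [0.47983229 0.15586889]
0.102 [0.47714313 0.14904444] [0.47977464 0.1478018 ]
0.108 [0.47749525 0.15090395] [0.47971699 0.13973472]
```

```bash
python3 -c "
from workcell import job_done; print(job_done())"
```

```text
the job is handed in; nothing more can be done
None
```

The pin is through the tray and the dock's hidden hole with its collar resting on the tray. I let go, backed the gripper off upward, and handed the job in at about 19 s. No verdict is reported, so the result rests on my own checks.

- **Finding the hole:** I looked straight down through the tray's hole with the wrist camera and saw the dock's hole about 4 mm to tool +x. I entered the tray's hole, shifted pin and tray 4 mm that way, and the tray slid at about 3 N. I then lowered the pin in 1–2 mm steps, with no more than about 3 N of resistance until the collar seated.
- **Seating:** The collar seated at the expected depth. My last step pressed a little too far, to about 22 N in total at the wrist, still under the 35 N limit. I relieved it before opening the fingers.
- **Last checks:**
  - The final pictures show the pin upright, both tubs standing in their bays, and the gripper clear.
  - The glass and jug look undisturbed; I did not measure them.
  - The wrist and side cameras together put the top of the knob at about z = 0.101–0.102 m, against 0.102 m for a flush collar. They differ by about 3 mm horizontally, roughly what the calibration allows.

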